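# Ease the wedge out from under the veneer press panel

## Robot

A 6-joint arm with a two-finger parallel gripper is mounted at the origin on a cart in front of the work surface, level with it; the furniture and walls round the work are solid. World frame = base frame: x ahead of the robot, y to its left, z up, the work surface at z = 0. Lengths are in m, angles in rad, forces in N, time in s.
With the tool pointing down it reaches from about 0.275 to 0.75 m from the base axis. Payload 10.2 kg.
Tool frame: the origin (TCP) lies between the finger pads; the fingertips stand 14 mm ahead of it and the grasp point (between the pads) lies 5 mm behind it; z points along the fingers, y is the line along which they close (so a half turn about z gives the same grasp; the last joint's range is limited). The gripper opens to 88 mm and grips with 3 to 60 N. Pads are 18 mm wide; open, the fingers measure 123 mm over their backs; the gripper's body (75 mm by 187 mm) begins 45 mm behind the grasp point.
Start: joints at [-1.551, 0.313, 1.498, -0, 1.331, -0.223], TCP at [0.126, -0.51, 0.253] pointing down, gripper open.
Joint ranges: [-2.94, 2.94], [-0.97, 2.17], [0.19, 2.56], [-1.23, 4.37], [0.02, 3.11], [-2.88, 2.88]. Speed limits (rad/s): [2.39, 2.39, 3.01, 3.14, 3.14, 3.14].

## Interface

Orientations are given as a 3x3 rotation matrix whose columns are the frame's x, y, z axes.
In Python, from station import readout, capture, ticket gives the robot as it stands.
- The arm moves only by the tool servo_tool, never from a script. Its arguments are lists of equal length, an entry for each row: "offset": the shift along the world's x, y, z scaled (see below), a list of three; "dr": the turn, a rotation vector about the world's x, y, z scaled (see below), a list of three; "fingers": the closure, from 0 (fully open) to 1 (shut). In form: {"offset": [[x, y, z], ...], "dr": [[wx, wy, wz], ...], "fingers": [fingers, ...]}. A call has 1 to 10 rows; each row is the pose to reach, as a shift and turn from the pose commanded when the call began; what a row does not reach only later rows make up. The controller multiplies each number of a shift by 100 cm and each number of a turn by 45 degrees. A row lasts 1/10 s, in which the tool goes at most 50 mm and 8.59 degrees, less where a joint would pass 70% of its speed; a pose out of reach is approached as far as the arm can. A call with a number of a shift or a turn outside -1 to 1 is refused whole. A call with a gripper value outside its range is refused whole. The fingers move at their own pace and stop on an object; "newtons" is the grip in N (left out, the last holds). Time passes only in rows, so rows that repeat a pose let the fingers close. It gives the time, the measured TCP pose, the force, the opening and the grip force at its end, in the units of the state.
- readout.read_state(): the state, without advancing time (a new reading comes with each control period).
- capture(name): name is "side" or "top" or "wrist"; returns a dict with "frame" (480x640x3 uint8, red, green, blue), "mtx" (3x3 intrinsics, pixels), "k1" (the pictures are not rectified: a ray, as slopes to the right and down, at radius r is drawn at 1 + k1 r^2 times it, then the intrinsics apply), "extrinsics" (4x4, takes a point from camera to world coordinates); the wrist camera has in their place "T_tool_cam" (4x4, takes a point from camera to tool coordinates, whose origin is the TCP and whose axes are the flange's). Camera axes: x right, y down, z forward; pixel columns grow to the right and rows downward; lengths in m; the calibration is good to about 2 mm. A picture is of the moment at which its call begins: read the wrist's pose just before it. There is no depth.
- ticket.hand_in(): hands the job in; it is judged then, once.
The state is a dict: "t": time; "qpos": joint angles; "qd": joint speeds; "joint_efforts": joint torques, N m; "eef_pos": TCP position; "orientation": TCP orientation; "contact_force": force on the tool from outside, world axes, zero at the start; "ft_torque": the same for the moment, N m; "grip_width": opening from 0.0 (shut) to 1.0 (fully open); "gripper_force": force on a finger pad.
Only numpy, scipy, OpenCV 4.12 (cv2) and the standard library are available. Lean on these libraries where they do the work, as an engineer would, in place of code of your own. Each camera call takes 0.05 s, during which the arm holds its last target. There are 200 camera calls.

## Task

The heavy hinged panel of the veneer press is propped ajar by a wooden wedge under its front edge; let it down by working that wedge backward out from under it in small tugs of a centimetre or two, pausing about half a second between tugs while the panel is still resting on the wedge. Do not lift the panel and leave the spare wedge lying elsewhere on the bench alone. Finish with the panel fully down and the wedge lying flat on the bench just in front of the panel, completely clear of it and let go.

Things in the scene. Friction and masses are not known exactly. Their poses are not given: they have to be found in the camera images.
- wedge: Pine wedge propping the panel: 36 mm wide, 120 long, straight taper from 26 mm high to 6 mm; flat on the bench. Origin: centre of its underside. y runs along it from thin end (-60 mm) to thick end (+60), x across, z up. Thin end 45 to 55 mm under the panel; thick end sticks out, square to the front edge within 8 degrees. Needs 5 to 10 N pull; hold it firmly across its width near the thick end.
- wedge_tip (a point): Middle of the bottom edge of that wedge's thin end (on the wedge's centre line, 60 mm from its origin), at the start hidden under the panel.
- panel_front (a point): Middle of the lower front edge of the press panel: plywood 180 deep x 200 wide x 22 mm, dark front strip, two iron weights on top (16 mm high, from 74 mm behind the front edge), 1.3 kg, hinged at its back edge to a fixed rail. Moves with the panel; x points from front edge to hinge, y along the edge, z up. Height 13 to 16 mm at the start, 3 mm when fully down.
- spare_wedge: A bystander: a second, identical pine wedge lying loose on the bench to one side of the press, under nothing. Origin and axes as for the other wedge.
Mind the look-alikes: they are no part of the job. Leave any blue look-alike of the wedge alone.

How it is judged:
By the outcome, as a careful person would: the job done as asked, in the order asked, and still so for the second after the job is handed in, with the robot touching nothing.
It also fails if it takes over 40 s, if anything falls off the work surface, if the arm or the gripper's body presses on something with over 40 N, if the wrist force passes 120 N, or if a joint passes its speed limit or range.

## Working session

There is one attempt and no reset: what is moved stays moved. The work goes in short steps, Python scripts to look and compute and a tool call to move; the robot and the scene stay as the last step left them, time stands still between calls to the robot, and variables do not carry over. Pictures are saved under pics/ and viewed, at most 10 in all, crops included, and the job is handed in when it is done.

Besides the shell and the picture viewer there is one more tool, called after ">>>" by a JSON object that holds its "op" and its "data". servo_tool: Moves the arm, as the interface text tells. Shifts and turns lie within -1 to 1; 1 stands for 100 cm of shift or 45 degrees of turn. Its arguments: {"type":"object","properties":{"offset":{"type":"array"},"dr":{"type":"array"},"fingers":{"type":"array"},"newtons":{"type":"number"}},"required":["offset","dr","fingers"]}

```bash
ls; mkdir -p pics; cat > h.py <<'E'
import numpy as np, cv2, pickle
from station import readout, capture, ticket
def snap(name, fn):
    s=readout.read_state(); c=capture(name)
    cv2.imwrite('pics/'+fn+'.png', cv2.cvtColor(c['frame'],cv2.COLOR_RGB2BGR))
    if 'extrinsics' in c: T=np.array(c['extrinsics'])
    else:
        W=np.eye(4); W[:3,:3]=s['orientation']; W[:3,3]=s['eef_pos']; T=W@np.array(c['T_tool_cam'])
    pickle.dump((np.array(c['mtx']),c['k1'],T),open('pics/'+fn+'.pkl','wb'))
    return c
def px2w(fn,uv,z):
    K,k1,T=pickle.load(open('pics/'+fn+'.pkl','rb'))
    p=cv2.undistortPoints(np.array(uv,float).reshape(-1,1,2),K,np.array([k1,0,0,0.]))[:,0]
    d=np.c_[p,np.ones(len(p))]@T[:3,:3].T; o=T[:3,3]
    z=np.broadcast_to(z,len(d))
    return o+d*((z-o[2])/d[:,2])[:,None]
E
python3 - <<'E'
from h import *
print(readout.read_state())
for n in('top','side'): print(n,snap(n,n+'0')['extrinsics'])
E
```

```text
pics
{'t': 0.0, 'qpos': array([-1.55136804e+00,  3.13470961e-01,  1.49845784e+00,  1.60902086e-05,
        1.33098933e+00, -2.23376231e-01]), 'qd': array([ 1.50435512e-03, -1.84849798e-03, -4.81652855e-06,  8.39106467e-04,
        3.39333708e-04,  1.21210967e-03]), 'joint_efforts': array([-4.98152576e-05, -4.02209902e+01, -2.52271396e+01,  6.94277510e-02,
        3.52282345e-02, -1.14916711e-04]), 'eef_pos': array([ 0.12622285, -0.50936051,  0.25214252]), 'orientation': array([[ 9.70668438e-01,  2.40422092e-01, -1.01233299e-05],
       [ 2.40421894e-01, -9.70667583e-01,  1.32553189e-03],
       [ 3.08860763e-04, -1.28908584e-03, -9.99999121e-01]]), 'contact_force': array([-1.05091775, -0.0603962 ,  0.09405314]), 'ft_torque': array([ 0.00806913, -0.02165671,  0.04631687]), 'gripper_force': 0.0, 'grip_width': 0.9986733921266207}
top [[ 0.01352456 -0.99762067  0.06760244  0.47728916]
 [-0.99974039 -0.01225151  0.01921069  0.0298193 ]
 [-0.01833675 -0.0678447  -0.99752737  1.37548597]
 [ 0.          0.          0.          1.        ]]
side [[-0.89572423 -0.22345999  0.38437447  0.14944981]
 [-0.44457333  0.46126341 -0.76784805  0.84774449]
 [-0.00571456 -0.85866274 -0.51250916  0.55862872]
 [ 0.          0.          0.          1.        ]]
```

View pics/top0.png

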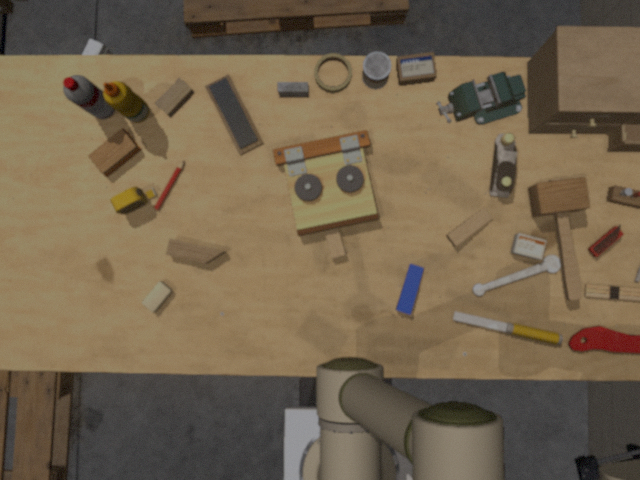

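View pics/side0.png

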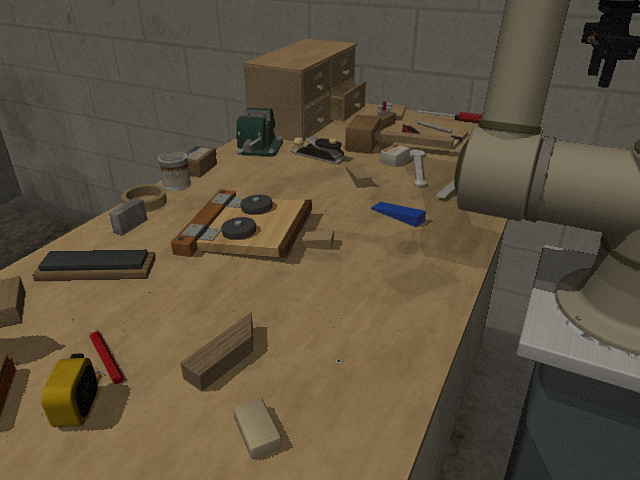

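The top view shows the press with the wedge's thick end protruding at about (335–342, 235–260). The spare wedge is at (470, 226), the blue look-alike at (410, 290). The side view shows the wedge at about (320, 240). I'll enlarge both crops.

```bash
python3 - <<'E'
from h import *
a=cv2.imread('pics/top0.png')[190:270,280:390]; b=cv2.imread('pics/side0.png')[190:270,255:365]
f=lambda x:cv2.resize(x,None,fx=7,fy=7,interpolation=cv2.INTER_CUBIC)[:,:,:]
g=lambda x:cv2.convertScaleAbs(cv2.resize(x,None,fx=7,fy=3.7*7/3.7,interpolation=cv2.INTER_CUBIC),alpha=1.5)
cv2.imwrite('pics/ct.png',g(a)); cv2.imwrite('pics/cs.png',g(b))
print(px2w('top0',[[341,260],[335,236],[300,233],[377,215]],[0.026,.01,.013,.013]))
E
```

```text
[[ 0.51563776  0.02502394  0.026     ]
 [ 0.57530447  0.04053488  0.01      ]
 [ 0.58147477  0.12721126  0.013     ]
 [ 0.62844864 -0.06273624  0.013     ]]
```

View pics/ct.png

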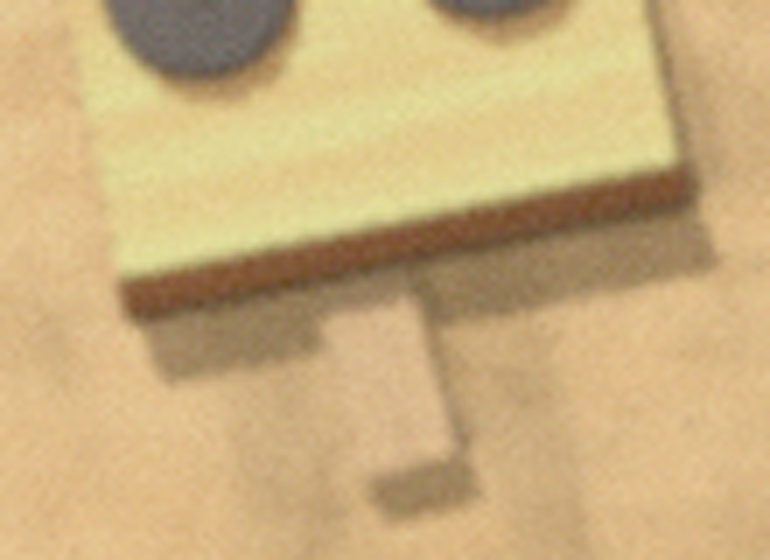

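View pics/cs.png

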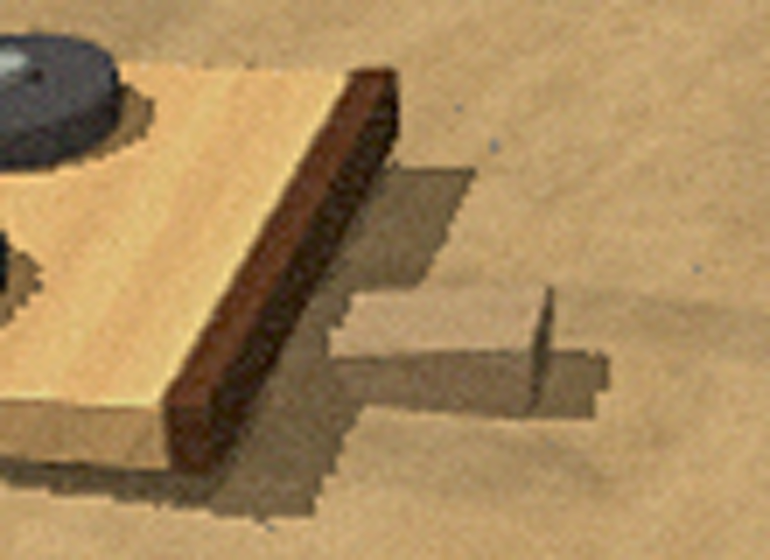

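```bash
python3 - <<'E'
from h import *
t=lambda L:[[280+u/7,190+v/7] for u,v in L]
s=lambda L:[[255+u/7,190+v/7] for u,v in L]
P=px2w('top0',t([(365,478),(455,455),(412,290),(325,340)]),[.026,.026,.018,.018]);print('wedge top',P.round(4))
Q=px2w('side0',s([(550,288),(528,412),(530,350),(330,358),(365,290)]),[.026,0,.026,.016,.016]);print('side: far top, near bottom, near top, near at panel',Q.round(4))
E1=px2w('top0',t([(140,318),(690,205)]),.0145);print(E1.round(4))
E2=px2w('side0',s([(205,470),(398,140)]),.0145);print(E2.round(4))
d=lambda a,b:np.degrees(np.arctan2(*(b-a)[[1,0]]))
print('dir',d(P[1],P[2]),d(P[0],P[3]),d(P[1],P[0])-90,'edge normal',d(E1[1],E1[0])-90,d(E2[1],E2[0])-90, d(Q[2],Q[3]),d(Q[0],Q[2])-90)
E
```

```text
wedge top [[0.5195 0.0467 0.026 ]
 [0.528  0.0154 0.026 ]
 [0.5861 0.0311 0.018 ]
 [0.5681 0.0615 0.018 ]]
side: far top, near bottom, near top, near at panel [[0.5244 0.0242 0.026 ]
 [0.5194 0.0491 0.    ]
 [0.5152 0.0572 0.026 ]
 [0.5706 0.0706 0.016 ]
 [0.5789 0.0331 0.016 ]]
[[ 0.5753  0.127   0.0145]
 [ 0.6177 -0.0666  0.0145]]
[[ 0.5752  0.1337  0.0145]
 [ 0.613  -0.0552  0.0145]]
dir 15.110656355578877 16.94341419700661 15.073948401783767 edge normal 12.337997245672085 11.313890353645434 13.65083309602569 15.570256984256261
```

>>> {"op": "servo_tool", "data": {"offset": [[0.404,0.55,-0.07],[0.404,0.55,-0.07],[0.404,0.55,-0.07],[0.404,0.55,-0.07],[0.404,0.55,-0.07],[0.404,0.55,-0.07],[0.404,0.55,-0.07],[0.404,0.55,-0.07],[0.404,0.55,-0.07],[0.404,0.55,-0.07]], "dr": [[0,0,0.03],[0,0,0.03],[0,0,0.03],[0,0,0.03],[0,0,0.03],[0,0,0.03],[0,0,0.03],[0,0,0.03],[0,0,0.03],[0,0,0.03]], "fingers": [0,0,0,0,0,0,0,0,0,0]}}

```text
t: 1.1
eef_pos: [0.4214, -0.1068, 0.2015]
orientation: [[0.965, 0.263, 0.0], [0.263, -0.965, -0.0], [0.0, 0.0, -1.0]]
contact_force: [0.4, -1.5, 0.2]
grip_width: 1.0
gripper_force: 0.0
```

>>> {"op": "servo_tool", "data": {"offset": [[0.11,0.149,-0.02],[0.11,0.149,-0.02],[0.11,0.149,-0.02],[0.11,0.149,-0.02],[0.11,0.149,-0.02],[0.11,0.149,-0.02],[0.11,0.149,-0.02]], "dr": [[0,0,0],[0,0,0],[0,0,0],[0,0,0],[0,0,0],[0,0,0],[0,0,0]], "fingers": [0,0,0,0,0,0,0]}}

```text
t: 1.8
eef_pos: [0.5302, 0.0394, 0.1817]
orientation: [[0.965, 0.262, -0.0], [0.262, -0.965, -0.0], [-0.0, 0.0, -1.0]]
contact_force: [-0.2, -0.7, 0.5]
grip_width: 0.997
gripper_force: 0.0
```

```bash
python3 - <<'E'
from h import *
s=readout.read_state(); print(s['t'],s['eef_pos'],s['orientation'].round(4),s['contact_force'])
c=snap('wrist','w1'); print(np.array(c['T_tool_cam']).round(3))
im=cv2.imread('pics/w1.png'); cv2.imwrite('pics/w1b.png',cv2.convertScaleAbs(im,alpha=1.4))
E
```

```text
1.8 [0.5302131  0.03941307 0.18170648] [[ 9.650e-01  2.623e-01 -4.000e-04]
 [ 2.623e-01 -9.650e-01 -1.000e-04]
 [-4.000e-04  0.000e+00 -1.000e+00]] [-0.18143712 -0.66610606  0.51166375]
[[-0.    -0.965 -0.261  0.068]
 [ 1.    -0.    -0.    -0.   ]
 [ 0.    -0.261  0.965 -0.13 ]
 [ 0.     0.     0.     1.   ]]
```

View pics/w1b.png

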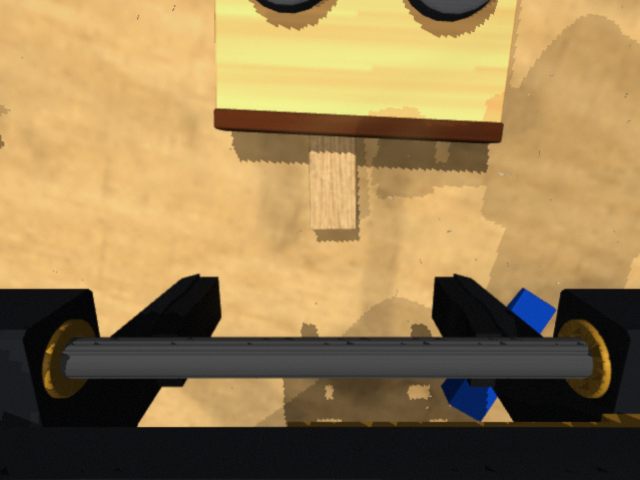

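The wrist view shows the wedge's top face from (313,229)/(356,230) at the thick end, running up to the dark strip near (309,136)/(355,138). The strip's lower edge runs (217,129) to (502,142).

```bash
python3 - <<'E'
from h import *
P=px2w('w1',[(313.5,229),(356,230),(355.5,138),(308.5,136)],[.026,.026,.0145,.0145]);print(P.round(4))
F=px2w('w1',[(217,129),(502,142)],.0145);print(F.round(4),np.linalg.norm(F[0]-F[1]))
d=lambda a,b:np.degrees(np.arctan2(*(b-a)[[1,0]]))
print('width',np.linalg.norm(P[0]-P[1]),np.linalg.norm(P[2]-P[3]),'dirs',d(P[1],P[2]),d(P[0],P[3]),d((P[0]+P[1])/2,(P[2]+P[3])/2),d(P[1],P[0])-90,'edge n',d(F[1],F[0])-90)
c=(P[0]+P[1])/2; m=(P[2]+P[3])/2; print('thick',c,'at panel',m,'exposed',np.linalg.norm((m-c)[:2]))
for a in(14,15,16):
  u=np.array([np.cos(np.radians(a)),np.sin(np.radians(a))]); print(a,c[:2]+.015*u, (m-c)[:2]@[-u[1],u[0]])
E
```

```text
[[0.5212 0.0473 0.026 ]
 [0.5291 0.0154 0.026 ]
 [0.5952 0.0343 0.0145]
 [0.5873 0.0689 0.0145]]
[[ 0.5742  0.1364  0.0145]
 [ 0.6213 -0.0734  0.0145]] 0.21496084680641578
width 0.03284275958261484 0.03547439300535098 dirs 15.97146253424931 18.117017649498806 17.050053650734274 13.811037859023841 edge n 12.664284623612701
thick [0.52515979 0.03133302 0.026     ] at panel [0.59123592 0.05159765 0.0145    ] exposed 0.06911375379551456
14 [0.53971423 0.03496184] 0.0036774281057396756
15 [0.53964868 0.0352153 ] 0.002472375359029536
16 [0.53957872 0.03546758] 0.001266569502834596
```

>>> {"op": "servo_tool", "data": {"offset": [[0.009,-0.004,-0.04],[0.009,-0.004,-0.08],[0.009,-0.004,-0.08],[0.009,-0.004,-0.08],[0.009,-0.004,-0.08]], "dr": [[0,0,0],[0,0,0],[0,0,0],[0,0,0],[0,0,0]], "fingers": [0,0,0,0,0]}}

```text
t: 2.35
eef_pos: [0.5406, 0.0358, 0.104]
orientation: [[0.965, 0.263, 0.004], [0.263, -0.965, -0.001], [0.003, 0.001, -1.0]]
contact_force: [-0.6, 1.1, 0.1]
grip_width: 0.995
gripper_force: 0.0
```

```bash
python3 - <<'E'
from h import *
s=readout.read_state(); print(s['t'],s['eef_pos'],s['contact_force'])
c=snap('wrist','w2')
im=cv2.imread('pics/w2.png')[120:320,200:460]; cv2.imwrite('pics/w2b.png',cv2.convertScaleAbs(cv2.resize(im,None,fx=3,fy=3,interpolation=cv2.INTER_CUBIC),alpha=1.4))
E
```

```text
2.35 [0.54060219 0.03580305 0.10400195] [-0.58789003  1.07394609  0.13142573]
```

View pics/w2b.png

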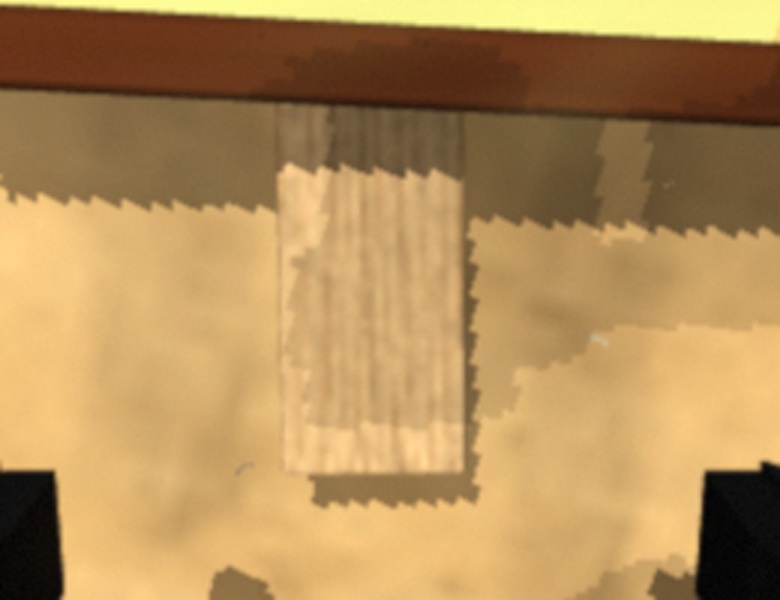

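The crop shows the wedge clearly: thick-end corners (283,470) and (465,471), and the panel edge cutting it at (275,103) and (464,110).

```bash
python3 - <<'E'
from h import *
w=lambda L:[[200+u/3,120+v/3] for u,v in L]
P=px2w('w2',w([(283,470),(465,471),(464,110),(275,103)]),[.026,.026,.0145,.0145])
F=px2w('w2',w([(0,87),(780,125)]),.036)
d=lambda a,b:np.degrees(np.arctan2(*(b-a)[[1,0]]))
c=(P[0]+P[1])/2; m=(P[2]+P[3])/2
print(P.round(4),'width',np.linalg.norm(P[0]-P[1]),np.linalg.norm(P[2]-P[3]),'dirs',d(P[1],P[2]),d(P[0],P[3]),d(c,m),d(P[1],P[0])-90,'edge n',d(F[1],F[0])-90, F.round(4))
print('thick',c,m,np.linalg.norm((m-c)[:2]))
# fingers' mid in the tool: project tool axis
s=readout.read_state(); R=s['orientation'];print('lateral of thick end & panel point in tool frame', (R.T@(c-s['eef_pos'])).round(4),(R.T@(m-s['eef_pos'])).round(4))
E
```

```text
[[0.5215 0.0499 0.026 ]
 [0.5305 0.0157 0.026 ]
 [0.5961 0.0343 0.0145]
 [0.588  0.0689 0.0145]] width 0.03530322896423751 0.03559094834227384 dirs 15.787291449144732 15.998077028521632 15.89350777732817 14.862933566534963 edge n 12.486897251489466 [[ 0.58    0.1129  0.036 ]
 [ 0.6087 -0.0165  0.036 ]]
thick [0.52601184 0.03279606 0.026     ] [0.59201364 0.05158908 0.0145    ] 0.06862517761275097
lateral of thick end & panel point in tool frame [-0.0151 -0.0009  0.0779] [ 0.0534 -0.0017  0.0896]
```

>>> {"op": "servo_tool", "data": {"offset": [[0,0.001,-0.04],[0,0.001,-0.06],[0,0.001,-0.06],[0,0.001,-0.06],[0,0.001,-0.06]], "dr": [[0,0,0.012],[0,0,0.012],[0,0,0.012],[0,0,0.012],[0,0,0.012]], "fingers": [0.3,0.3,0.3,0.3,0.3]}}

```text
t: 2.9
eef_pos: [0.5407, 0.0371, 0.0436]
orientation: [[0.962, 0.272, 0.003], [0.272, -0.962, -0.0], [0.003, 0.001, -1.0]]
contact_force: [-0.3, 0.6, 0.5]
grip_width: 0.702
gripper_force: 0.0
```

```bash
python3 - <<'E'
from h import *
s=readout.read_state(); print(s['t'],s['eef_pos'],s['contact_force'],s['grip_width'],s['qd'].round(3))
R=s['orientation'];print(R.round(4))
c=np.array([.526,.0328,.026]);m=np.array([.592,.0516,.0145]);print((R.T@(c-s['eef_pos'])).round(4),(R.T@(m-s['eef_pos'])).round(4))
E
```

```text
2.9 [0.5406901  0.03712689 0.04357931] [-0.27350355  0.59394078  0.48410793] 0.701684734157771 [-0.     0.003  0.006  0.    -0.006 -0.001]
[[ 9.622e-01  2.723e-01  3.200e-03]
 [ 2.723e-01 -9.622e-01 -5.000e-04]
 [ 2.900e-03  1.300e-03 -1.000e+00]]
[-0.0154  0.0001  0.0175] [0.0532 0.     0.0292]
```

>>> {"op": "servo_tool", "data": {"offset": [[0,0,-0.015],[0,0,-0.0265],[0,0,-0.0265],[0,0,-0.0265]], "dr": [[0,0,0],[0,0,0],[0,0,0],[0,0,0]], "fingers": [0.3,0.3,0.3,0.3]}}

```text
t: 3.3
eef_pos: [0.5399, 0.0372, 0.0156]
orientation: [[0.962, 0.272, 0.0], [0.272, -0.962, -0.0], [0.0, 0.0, -1.0]]
contact_force: [0.4, -0.8, -0.5]
grip_width: 0.701
gripper_force: 0.0
```

>>> {"op": "servo_tool", "data": {"offset": [[0,0,0.001],[0,0,0.001],[0,0,0.001],[0,0,0.001],[0,0,0.001],[0,0,0.001],[0,0,0.001],[0,0,0.001],[0,0,0.001],[0,0,0.001]], "dr": [[0,0,0],[0,0,0],[0,0,0],[0,0,0],[0,0,0],[0,0,0],[0,0,0],[0,0,0],[0,0,0],[0,0,0]], "fingers": [0.3,0.45,0.52,0.56,0.6,0.65,0.7,0.7,0.7,0.7], "newtons": 35}}

```text
t: 4.3
eef_pos: [0.5397, 0.0371, 0.0163]
orientation: [[0.962, 0.272, 0.0], [0.272, -0.962, -0.0], [0.0, 0.0, -1.0]]
contact_force: [-0.1, -2.0, 0.5]
grip_width: 0.407
gripper_force: 35.0
```

>>> {"op": "servo_tool", "data": {"offset": [[-0.0048,-0.0014,0],[-0.0096,-0.0027,0],[-0.0144,-0.0041,0],[-0.0144,-0.0041,0],[-0.0144,-0.0041,0],[-0.0144,-0.0041,0],[-0.0144,-0.0041,0],[-0.0144,-0.0041,0],[-0.0144,-0.0041,0]], "dr": [[0,0,0],[0,0,0],[0,0,0],[0,0,0],[0,0,0],[0,0,0],[0,0,0],[0,0,0],[0,0,0]], "fingers": [0.7,0.7,0.7,0.7,0.7,0.7,0.7,0.7,0.7]}}

```text
t: 5.2
eef_pos: [0.5251, 0.0332, 0.0162]
orientation: [[0.962, 0.272, -0.0], [0.272, -0.962, 0.0], [-0.0, -0.0, -1.0]]
contact_force: [-2.5, -0.0, 5.4]
grip_width: 0.407
gripper_force: 35.0
```

```bash
python3 - <<'E'
from h import *
s=readout.read_state(); print(s['t'],s['eef_pos'],s['contact_force'],s['grip_width'])
snap('wrist','w3')
im=cv2.imread('pics/w3.png'); cv2.imwrite('pics/w3b.png',cv2.convertScaleAbs(im,alpha=1.5))
E
```

```text
5.2 [0.52513371 0.03319506 0.01624956] [-2.45243043 -0.02010565  5.35695016] 0.40671965945225097
```

View pics/w3b.png

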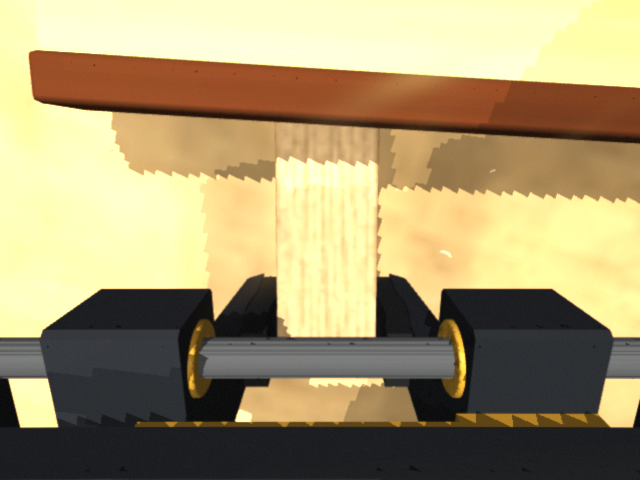

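The wedge is held between the fingers, columns 277–378, and has followed the tug. Its tip is still under the panel (dark strip's edge at row ~125). I'll go on with the next tugs.

>>> {"op": "servo_tool", "data": {"offset": [[-0.0048,-0.0014,0],[-0.0096,-0.0027,0],[-0.0144,-0.0041,0],[-0.0144,-0.0041,0],[-0.0144,-0.0041,0],[-0.0144,-0.0041,0],[-0.0144,-0.0041,0],[-0.0144,-0.0041,0],[-0.0144,-0.0041,0]], "dr": [[0,0,0],[0,0,0],[0,0,0],[0,0,0],[0,0,0],[0,0,0],[0,0,0],[0,0,0],[0,0,0]], "fingers": [0.7,0.7,0.7,0.7,0.7,0.7,0.7,0.7,0.7]}}

```text
t: 6.15
eef_pos: [0.5109, 0.0289, 0.0162]
orientation: [[0.962, 0.272, 0.0], [0.272, -0.962, -0.0], [0.0, 0.0, -1.0]]
contact_force: [0.6, -3.2, 2.8]
grip_width: 0.409
gripper_force: 35.0
```

>>> {"op": "servo_tool", "data": {"offset": [[-0.0048,-0.0014,0],[-0.0096,-0.0027,0],[-0.0144,-0.0041,0],[-0.0144,-0.0041,0],[-0.0144,-0.0041,0],[-0.0144,-0.0041,0],[-0.0144,-0.0041,0],[-0.0144,-0.0041,0],[-0.0144,-0.0041,0]], "dr": [[0,0,0],[0,0,0],[0,0,0],[0,0,0],[0,0,0],[0,0,0],[0,0,0],[0,0,0],[0,0,0]], "fingers": [0.7,0.7,0.7,0.7,0.7,0.7,0.7,0.7,0.7]}}

```text
t: 7.05
eef_pos: [0.4964, 0.025, 0.0163]
orientation: [[0.962, 0.272, -0.0], [0.272, -0.962, 0.0], [-0.0, -0.0, -1.0]]
contact_force: [-0.8, -0.3, 5.1]
grip_width: 0.406
gripper_force: 35.0
```

>>> {"op": "servo_tool", "data": {"offset": [[-0.0048,-0.0014,0],[-0.0096,-0.0027,0],[-0.0144,-0.0041,0],[-0.0144,-0.0041,0],[-0.0144,-0.0041,0],[-0.0144,-0.0041,0],[-0.0144,-0.0041,0],[-0.0144,-0.0041,0],[-0.0144,-0.0041,0]], "dr": [[0,0,0],[0,0,0],[0,0,0],[0,0,0],[0,0,0],[0,0,0],[0,0,0],[0,0,0],[0,0,0]], "fingers": [0.7,0.7,0.7,0.7,0.7,0.7,0.7,0.7,0.7]}}

```text
t: 7.95
eef_pos: [0.4813, 0.0207, 0.0162]
orientation: [[0.962, 0.273, -0.002], [0.273, -0.962, -0.0], [-0.002, -0.0, -1.0]]
contact_force: [-3.8, -1.8, 7.6]
grip_width: 0.406
gripper_force: 35.0
```

>>> {"op": "servo_tool", "data": {"offset": [[-0.0048,-0.0014,0],[-0.0096,-0.0027,0],[-0.0144,-0.0041,0],[-0.0144,-0.0041,0],[-0.0144,-0.0041,0],[-0.0144,-0.0041,0],[-0.0144,-0.0041,0],[-0.0144,-0.0041,0],[-0.0144,-0.0041,0]], "dr": [[0,0,0],[0,0,0],[0,0,0],[0,0,0],[0,0,0],[0,0,0],[0,0,0],[0,0,0],[0,0,0]], "fingers": [0.7,0.7,0.7,0.7,0.7,0.7,0.7,0.7,0.7]}}

```text
t: 8.85
eef_pos: [0.4668, 0.0166, 0.0162]
orientation: [[0.962, 0.273, -0.002], [0.273, -0.962, -0.0], [-0.002, -0.0, -1.0]]
contact_force: [-3.5, -2.0, 8.1]
grip_width: 0.406
gripper_force: 35.0
```

```bash
python3 - <<'E'
from h import *
s=readout.read_state(); print(s['t'],s['eef_pos'],s['contact_force'],s['grip_width'])
snap('wrist','w4');snap('side','s4')
a=cv2.imread('pics/w4.png')
b=cv2.imread('pics/s4.png')[180:280,230:370]
cv2.imwrite('pics/v4.png',cv2.convertScaleAbs(np.hstack([cv2.resize(a,(400,300)),cv2.resize(b,(400,300),interpolation=cv2.INTER_CUBIC)]),alpha=1.3))
E
```

```text
8.85 [0.46681228 0.0165663  0.01621167] [-3.47332854 -2.04083715  8.07097384] 0.40577605059982963
```

View pics/v4.png

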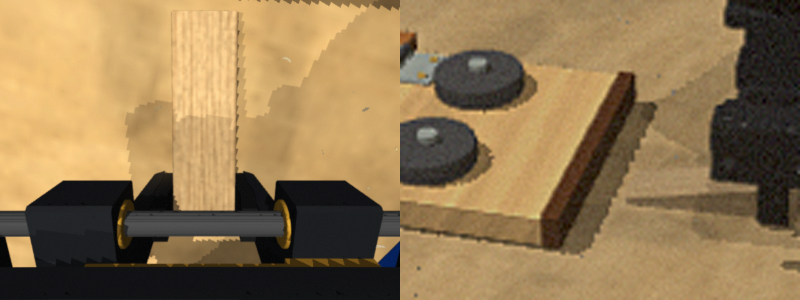

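The wedge is clear, with its thin end visible at (207,10) in the wrist half. The panel is flat and the gap is about 25 mm. Next I release and rise.

>>> {"op": "servo_tool", "data": {"offset": [[0,0,0],[0,0,0],[0,0,0],[0,0,0],[0,0,0],[0,0,0.01],[0,0,0.03],[0,0,0.06],[0,0,0.1],[0,0,0.15]], "dr": [[0,0,0],[0,0,0],[0,0,0],[0,0,0],[0,0,0],[0,0,0],[0,0,0],[0,0,0],[0,0,0],[0,0,0]], "fingers": [0.5,0.4,0.3,0.3,0.3,0.3,0.3,0.3,0.3,0.3]}}

```text
t: 9.95
eef_pos: [0.4667, 0.0169, 0.1676]
orientation: [[0.962, 0.272, -0.002], [0.272, -0.962, 0.0], [-0.002, -0.001, -1.0]]
contact_force: [1.1, 1.5, -0.1]
grip_width: 0.698
gripper_force: 0.0
```

>>> {"op": "servo_tool", "data": {"offset": [[0,0,0.04],[0,0,0.04],[0,0,0.04],[0,0,0.04],[0,0,0.04]], "dr": [[0,0,0],[0,0,0],[0,0,0],[0,0,0],[0,0,0]], "fingers": [0.2,0.1,0,0,0]}}

```text
t: 10.45
eef_pos: [0.4671, 0.0169, 0.2051]
orientation: [[0.962, 0.272, -0.002], [0.272, -0.962, 0.001], [-0.002, -0.001, -1.0]]
contact_force: [0.5, 0.7, -0.4]
grip_width: 1.0
gripper_force: 0.0
```

```bash
python3 - <<'E'
from h import *
s=readout.read_state(); print(s['t'],s['eef_pos'],s['contact_force'],s['grip_width'])
snap('wrist','w5');snap('side','s5')
a=cv2.imread('pics/w5.png')
b=cv2.imread('pics/s5.png')[180:280,230:370]
cv2.imwrite('pics/v5.png',cv2.convertScaleAbs(np.hstack([cv2.resize(a,(400,300)),cv2.resize(b,(400,300),interpolation=cv2.INTER_CUBIC)]),alpha=1.3))
E
```

```text
10.45 [0.4671319  0.0168596  0.20506917] [ 0.54295919  0.68591495 -0.36985152] 0.9999699404594924
```

View pics/v5.png

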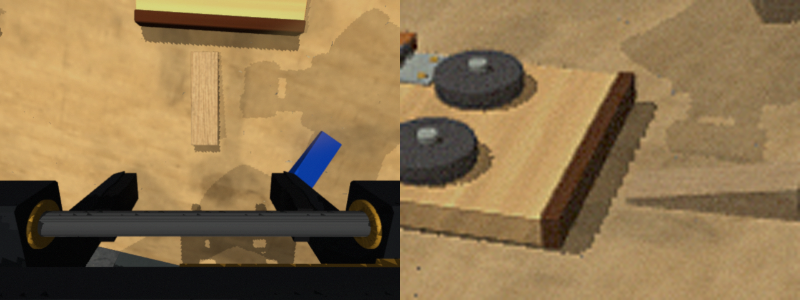

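The wedge lies flat and free at (190–218, 52–150) in the wrist half. It is clear of the panel's strip (row ~32) and the panel is down. Handing in.

```bash
python3 -c "
from station import ticket; print(ticket.hand_in())"
```

```text
the job is handed in; nothing more can be done
None
```

I let the panel down by drawing the wedge out in five 15 mm tugs with pauses of about 0.6 s. It now lies flat, released and about 2 cm clear in front of the lowered panel; I left the spare and blue wedges alone and handed the job in at about 10.5 s.

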